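# Load the inspection clamp, release its catch and hold the lever

### The job

Set the loose block and the sleeve upright, side by side and flat on the floor of the clamp's shallow tray, and only then flip the safety catch right over to its other side, off the lever. Then pull the spring-loaded lever by its handle towards the robot, fully to its stop, and finish while still holding it there with the fingers: it springs back if let go. Leave the jar and the stepped plate where they are.

Things in the scene. Friction and masses are not known exactly. Their poses are not given: they have to be found in the camera images.
- clamp: Fixed clamp, yaw up to 0.25 rad. Origin on the work surface below the lever pivot; x to the far side, y towards the tray, z up (the 'clamp frame', mm). Grey base plate 15 thick: x -65..65, y -75..245. On it two grey cheeks for the lever (|x|<35, |y|<22, top z 90), a grey catch post (x -14..16, y -52..-36, top z 90) and the tray.
- tray (a point): Centre of the open tray's inner floor, (0,155,20) mm in the clamp frame, same axes. Inside 66 mm in x, 101 in y. Walls 6 thick, 20 above the floor; the -y end is a steel jaw plate 60 wide, 26 above the floor, which the lever moves 6 mm to +y. Takes block (long side along x) and sleeve side by side along y, either order, 9 mm to spare while the lever rests.
- block: Loose aluminium reference block 60 x 36 x 60 mm (its x, y, z) with three thin dark lines on top, about 0.35 kg. Stands upright on the table at the start, yaw within 0.6 rad. Origin at the centre of its underside, z up.
- sleeve: Loose plain aluminium sleeve (thick tube) standing on end, outer diameter 56 mm, bore 28 mm, height 56 mm, about 0.28 kg. Origin at the centre of its underside, z is its axis.
- catch (a joint): Angle of the safety catch, rad. Starts 0 to 0.15; at 0 it leans 50 deg from vertical towards the tray (+y), across the lever's front, and blocks it. Grows as the free end swings up and over to -y; upright 0.873, stop 1.746 (leaning 50 deg to -y, clear of the lever). Light, no spring, under 2 N at the finger bar; stays on the side it was flipped to.
- catch_pivot (a point): Fixed point on the catch's hinge axis (which runs along the clamp's x), at (1, -44, 90) mm in the clamp frame.
- catch_finger (a point): Point on the axis of the catch's round steel finger bar (diameter 14 mm, parallel to the hinge, 75 mm from it), 45 mm to the clamp's -x of the catch arm; the bar's free end is 20 mm further to -x. At catch = 0 it lies at (-44, 13, 138) mm in the clamp frame.
- lever (a joint): Angle of the lever, rad. 0 at rest, leaning 0.35 rad (20 degrees) away from the robot (towards +x of the clamp); grows as it is pulled towards -x (the robot side); stop at 0.8. With the catch closed it moves only about 0.1 to 0.2 rad before it hits the catch. A spring drives it back: about 2.5 N at the handle at rest, 9 N at the stop.
- lever_pivot (a point): Fixed point on the lever's hinge axis (which runs along the clamp's y), at (0, 0, 75) mm in the clamp frame.
- handle (a point): Centre of the round black cross bar of the lever, diameter 20 mm, 90 mm long along the clamp's y, fixed on the lever's end 150 mm from the pivot. It lies at rest at (51, 0, 216) mm, at the stop (-65, 0, 210) mm in the clamp frame. The steel lever shaft below it is 14 mm square.
- jar: Bystander: closed jar, diameter 60 mm, 85 mm tall, loose, origin under its centre. Leave alone.
- specimen: Bystander: flat stepped aluminium plate 100 x 140 mm, 13 mm thick at most, loose, origin under its centre. Leave alone.
Things that resemble listed ones, but are neither listed nor needed, are in the scene too. What is shaped like the sleeve but green or turquoise is not meant. What is shaped like the block but turquoise is not meant.

How it is judged (in metres and radians):
On the way, in this order (a step that is already met when the one before it is completed fails the run):
1. block and sleeve both stand upright and flat on the tray floor, with the catch still closed (x of block in the frame of tray between -0.02 and 0.02 m and y of block in the frame of tray between -0.045 and 0.045 m and z of block in the frame of tray between -0.004 and 0.004 m and angle between each of block, sleeve's own z axis and vertical below 0.08 rad and x of sleeve in the frame of tray between -0.02 and 0.02 m and y of sleeve in the frame of tray between -0.045 and 0.045 m and z of sleeve in the frame of tray between -0.004 and 0.004 m and value of joint catch below 0.6 rad), for 0.2 s.
2. the catch is flipped right over with the lever still at rest (x of block in the frame of tray between -0.02 and 0.02 m and y of block in the frame of tray between -0.045 and 0.045 m and z of block in the frame of tray between -0.004 and 0.004 m and angle between each of block, sleeve's own z axis and vertical below 0.08 rad and x of sleeve in the frame of tray between -0.02 and 0.02 m and y of sleeve in the frame of tray between -0.045 and 0.045 m and z of sleeve in the frame of tray between -0.004 and 0.004 m and value of joint catch above 1.4 rad and value of joint lever below 0.25 rad), for 0.2 s.
3. the lever is pulled to its stop by the handle (value of joint lever above 0.7 rad and contact force between the fingers and lever_c1 above 1.5 N), for 0.2 s.
At the end, for the whole second after the job is handed in: Block and sleeve stand in the tray, undersides within 4 mm of its floor, upright within 0.08 rad; the catch stands beyond 1.4 rad; the lever is held beyond 0.7 rad (stop at 0.8) with the fingers pressing on its handle with more than 1.5 N (all of step 3 and x of block in the frame of tray between -0.02 and 0.02 m and y of block in the frame of tray between -0.045 and 0.045 m and z of block in the frame of tray between -0.004 and 0.004 m and angle between each of block, sleeve's own z axis and vertical below 0.08 rad and x of sleeve in the frame of tray between -0.02 and 0.02 m and y of sleeve in the frame of tray between -0.045 and 0.045 m and z of sleeve in the frame of tray between -0.004 and 0.004 m and value of joint catch above 1.4 rad); the arm keeps its last pose, push and grip.
It fails at once if the lever is forced past the closed catch (value of joint lever above 0.35 rad and value of joint catch below 0.6 rad).
It fails at once if the jar is moved by more than 30 mm (distance of jar from where it was at the start of the episode above 0.03 m).
It fails at once if the stepped plate is moved by more than 30 mm (distance of specimen from where it was at the start of the episode above 0.03 m).
It also fails if it takes over 72 s, if anything falls off the work surface, if the arm or the gripper's body presses on something with over 40 N, if the wrist force passes 120 N, or if a joint passes its speed limit or range.

### The arm

A 6-joint arm with a two-finger parallel gripper is mounted at the origin on the work surface. World frame = base frame: x ahead of the robot, y to its left, z up, the work surface at z = 0. Lengths are in mm, angles in rad, forces in N, time in s.
With the tool pointing down it reaches from about 275 to 1000 mm from the base axis. Payload 8.4 kg.
Tool frame: the origin (TCP) lies on the centre line of the jaws, within the pads' length; the fingertips stand 17 mm ahead of it and the grasp point (between the pads) lies 2 mm behind it (r.tcp_to_tips is the z of the fingertips in the tool frame, in mm); z points along the fingers, y is the direction in which the jaws open and shut (so a half turn about z gives the same grasp; the last joint's range is limited). The gripper opens to 85 mm and grips with 20 to 120 N. Pads are 22 mm wide; open, the fingers measure 114 mm over their backs; the gripper's body (76 mm by 85 mm) begins 54 mm behind the grasp point. The pads swing forward as they close: fully open they stand 13 mm farther back than shut.
Start: joints at [-1.34, 0.353, 1.633, -0, 1.155, -0.002], TCP at [144.188, -608.143, 248.281] pointing down, gripper open.
Joint ranges: [-2.63, 2.63], [-0.92, 2.1], [0.06, 2.66], [-1.3, 4.44], [0, 2.69], [-3.02, 3.02]. Speed limits (rad/s): [2.22, 2.22, 2.79, 3.14, 3.14, 3.14].

### API

Orientations are given as [roll, pitch, yaw] about the fixed x, y, z axes, in that order (R = Rz(yaw) Ry(pitch) Rx(roll)).
In Python, from rig import r, cams, job gives the robot as it stands.
- The arm moves only by the tool drive_tool, never from a script. Its argument "deltas" is a list of rows, each a list of 4 numbers: the shift along the tool's x, y, z in cm, then the turn about the tool's z in rad. In form: [[x, y, z, roll], ...]. A call has 1 to 12 rows; each row shifts and turns the commanded pose from where the row before left it, along the tool's axes as they then stand; what a row does not reach is not made up. A row lasts 1/12 s, in which the tool goes at most 41.7 mm and 7.16 degrees, less where a joint would pass 70% of its speed; a pose out of reach is approached as far as the arm can. A call with a gripper value outside its range is refused whole. "jaw" is the closure, from 0 (fully open) to 1 (shut), set as the call begins (left out, the last holds). The fingers move at their own pace and stop on an object; "force" is the grip in N (left out, the last holds). Time passes only in rows, so rows that do not move let the fingers close. It gives the time, the measured TCP pose, the force and the opening at its end, in the units of the state.
- r.sense(): the state, without advancing time (a new reading comes with each control period).
- cams.grab_frame(name): name is "scene" or "top" or "wrist"; returns (picture, depth): 420x560x3 uint8, red, green, blue; 420x560 float32, mm along the optical axis (not along the pixel's ray), 0 where there is no reading.
- cams.camera_params(name): a dict with "fx", "fy", "cx", "cy" (pixels), "k1" (the pictures are not rectified: a ray, as slopes to the right and down, at radius r is drawn at 1 + k1 r^2 times it, then the intrinsics apply), "R" (3x3) and "t" (3): a world point X has camera coordinates R X + t. Camera axes: x right, y down, z forward; pixel columns grow to the right and rows downward; lengths in mm; the calibration is good to about 2 mm. A picture is of the moment at which its call begins: read the wrist's pose just before it. camera_params takes no time and is no camera call; for the wrist camera it gives the pose at the moment of the call.
- job.sign_off(): hands the job in, once; it reports no verdict.
The state is a dict: "clock": time; "qpos": joint angles; "qvel": joint speeds; "joint_efforts": joint torques, N m; "eef_pos": TCP position; "tcp_rot": TCP orientation; "contact_force": force on the tool from outside, world axes, zero at the start; "wrist_torque": the same for the moment, N m; "opening": opening from 0.0 (shut) to 1.0 (fully open).
Only numpy, scipy, OpenCV 4.12 (cv2) and the standard library are available. Lean on these libraries where they do the work, as an engineer would, in place of code of your own. Each camera call takes 0.05 s, during which the arm holds its last target. There are 200 camera calls.

## Working session

There is one attempt and no reset: what is moved stays moved. The work goes in short steps, Python scripts to look and compute and a tool call to move; the robot and the scene stay as the last step left them, time stands still between calls to the robot, and variables do not carry over. Pictures are saved under pics/ and viewed, about 8 in all and at most 12, crops included, and the job is handed in when it is done.

Besides the shell and the picture viewer there is one more tool, called after "Request:" as a command line: name --pt "numbers of a row" for each row, then --argument value for the rest. drive_tool: Moves the arm, as the interface text tells. Its arguments: {"type":"object","properties":{"deltas":{"type":"array"},"jaw":{"type":"number"},"force":{"type":"number"}},"required":["deltas"]}

```bash
ls; mkdir -p pics
cat > h.py <<'E'
import numpy as np, cv2, pickle
from rig import r, cams, job
def grab(name, fn=None):
    p=cams.camera_params(name); im,d=cams.grab_frame(name)
    pickle.dump((p,im,d),open(f'pics/{name}.pkl','wb'))
    if fn: cv2.imwrite('pics/'+fn,im[:,:,::-1])
    return p,im,d
def load(name): return pickle.load(open(f'pics/{name}.pkl','rb'))
def rays(p,uv):
    K=np.array([[p['fx'],0,p['cx']],[0,p['fy'],p['cy']],[0,0,1.]])
    return cv2.undistortPoints(np.float64(uv).reshape(-1,1,2),K,np.array([p['k1'],0,0,0.])).reshape(-1,2)
def at_z(p,uv,z):   # intersect pixel rays with world plane z
    R=np.array(p['R']);t=np.array(p['t']); n=rays(p,uv); d=np.c_[n,np.ones(len(n))]@R; o=-R.T@t
    return o+d*((z-o[2])/d[:,2])[:,None]
def cloud(p,d):
    h,w=d.shape; v,u=np.mgrid[:h,:w]; n=rays(p,np.c_[u.ravel(),v.ravel()])
    c=np.c_[n,np.ones(len(n))]*d.reshape(-1,1)
    X=(c-np.array(p['t']))@np.array(p['R']); X[d.ravel()==0]=np.nan
    return X.reshape(h,w,3)
def proj(p,X):
    R=np.array(p['R']);K=np.array([[p['fx'],0,p['cx']],[0,p['fy'],p['cy']],[0,0,1.]])
    return cv2.projectPoints(np.float64(X).reshape(-1,1,3),cv2.Rodrigues(R)[0],np.float64(p['t']),K,np.array([p['k1'],0,0,0.]))[0].reshape(-1,2)
E
python3 - <<'E'
from h import *
grab('top','top0.png');grab('scene','scene0.png')
s=r.sense();print(s); print(r.tcp_to_tips)
for n in('top','scene'):
    p=cams.camera_params(n);print(n,-np.array(p['R']).T@p['t'],p['fx'])
E
```

```text
pics
{'clock': 0.1, 'qpos': array([-1.34043418e+00,  3.53612056e-01,  1.63404125e+00, -1.06475879e-05,
        1.15518290e+00, -2.38895188e-03]), 'qvel': array([ 0.00190495,  0.00119951, -0.0025503 ,  0.00026968, -0.00140449,
        0.00232808]), 'joint_efforts': array([-2.37561007e-04, -6.06355691e+01, -3.42818499e+01,  4.32792388e-05,
        3.83614388e-03,  4.53927839e-05]), 'eef_pos': array([ 144.07380795, -607.7651645 ,  247.62394016]), 'tcp_rot': array([-3.14034908e+00,  6.76497208e-06,  2.32755410e-01]), 'contact_force': array([-0.32089031,  0.34993967,  1.09157652]), 'wrist_torque': array([ 0.03487402, -0.00194788,  0.00877421]), 'opening': 0.9990348966656598}
17.0
top [ 3.22217419e+02 -6.69191684e-01  1.25782015e+03] 439.8699118490599
scene [ 989.39981087 -715.31549132  778.16586573] 412.27837547775096
```

View pics/top0.png

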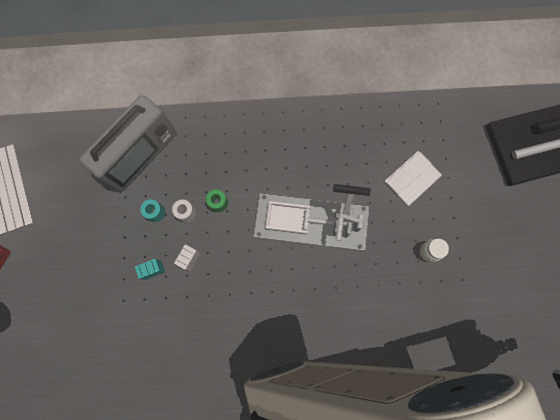

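View pics/scene0.png

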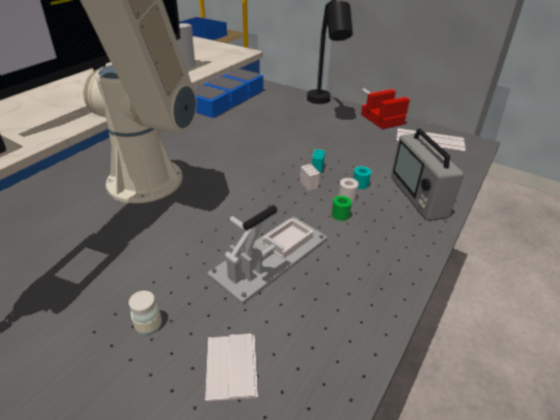

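Top view: the block-shaped things are at (186,257), bare aluminium with three lines, and at (148,268), turquoise. The sleeve-shaped things are at (182,210), bare aluminium, (151,210), turquoise, and (217,200), green. The aluminium ones at (186,257) and (182,210) fit the description. The clamp is at about (312,222), the jar at (436,249) and the plate at (413,178). I'll check these in an enlarged crop.

Run:
```python
from h import *
p,im,d=load('top')
c=im[185:285,130:380,::-1]
cv2.imwrite('pics/crop0.png',cv2.resize(c,None,fx=3.2,fy=3.2,interpolation=cv2.INTER_CUBIC))
X=cloud(p,d)
for n,(u0,v0,u1,v1),zl,zh in [('block',(170,240,205,275),50,70),('sleeve',(165,195,200,225),46,66),('tray/plate',(250,190,375,252),11,18)]:
    m=np.zeros(d.shape,bool);m[v0:v1,u0:u1]=1
    z=X[...,2];m&=(z>zl)&(z<zh)
    q=X[m]; rect=cv2.minAreaRect(q[:,:2].astype(np.float32)); print(n,m.sum(),q.mean(0),np.median(q[:,2]),rect)
```

```text
block 306 [465.43100387 288.14133359  59.8814299 ] 60.06995277797465 ((465.7794494628906, 288.5625915527344), (36.95988082885742, 60.1717643737793), 60.10356140136719)
sleeve 248 [600.58706154 295.82104331  55.75524731] 55.90160750892032 ((600.74658203125, 295.9464111328125), (54.35342788696289, 52.944427490234375), 42.01541519165039)
tray/plate 2572 [545.44245038 -67.02020185  14.91880066] 15.015788198627702 ((551.1011352539062, -65.78559875488281), (319.7449645996094, 131.06500244140625), 79.57683563232422)
```

View pics/crop0.png

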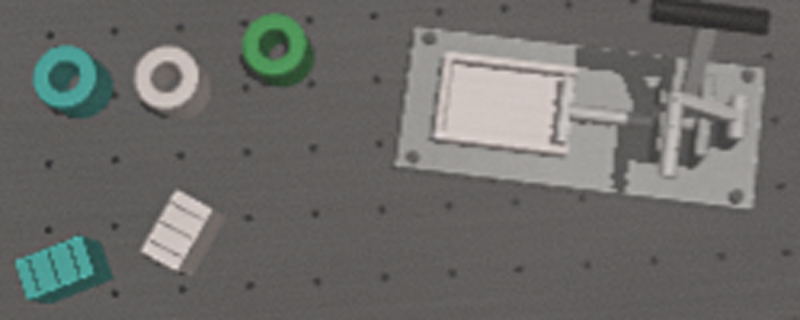

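The crop confirms the targets: bare block with three lines at crop (180,232), bare sleeve at (167,78), and the coloured look-alikes apart from them. Next I'll check the fits by overlaying the model points and refining.

```bash
cat >> h.py <<'E'
C0=np.array([551.1,-65.8]); YAW=np.deg2rad(79.58-90)
def clampT(yaw=YAW,c=C0):
    R=np.array([[np.cos(yaw),-np.sin(yaw),0],[np.sin(yaw),np.cos(yaw),0],[0,0,1]])
    o=np.r_[c,0]-R@[0,85,0]; return R,o
def cw(X,**k): R,o=clampT(**k); return np.atleast_2d(X)@R.T+o
E
python3 - <<'E'
from h import *
p,im,d=load('top');X=cloud(p,d)
print(np.array(p['R']))
R,o=clampT();print(o,YAW)
L=(X-o)@R
names={'tray':[0,155,20],'handle':[51,0,216],'finger':[-44,13,138],'pivot':[1,-44,90]}
for k,v in names.items(): print(k,cw(v)[0],proj(p,cw(v))[0])
# tray floor check & bar heights
m=np.zeros(d.shape,bool);m[185:252,250:375]=1
def st(n,c):
    q=L[m&c]; print(n,len(q),q.min(0),q.max(0),q.mean(0))
z=L[...,2]
st('floor',(z>18)&(z<23)&(L[...,1]>90)); st('rim',(z>37)&(z<43)&(L[...,1]>90)); st('hi',(z>110)&(z<170));
st('handle',(z>195))
st('plate',(z>12)&(z<17))
v=im[185:285,130:380,::-1].copy();v=cv2.resize(v,None,fx=3.2,fy=3.2,interpolation=cv2.INTER_CUBIC)
def poly(P,col):
    q=(proj(p,P)-[130,185]+.5)*3.2; cv2.polylines(v,[q.astype(np.int32)],True,col,1)
poly(cw([[-65,-75,15],[65,-75,15],[65,245,15],[-65,245,15]]),(0,0,255))
poly(cw([[-33,104.5,40],[33,104.5,40],[33,205.5,40],[-33,205.5,40]]),(0,255,0))
poly(cw([[41,-45,216],[41,45,216],[61,45,216],[61,-45,216]]),(255,0,255))
a=np.deg2rad(-29.9);Rb=np.array([[np.cos(a),-np.sin(a)],[np.sin(a),np.cos(a)]])
b=np.array([[30,18],[30,-18],[-30,-18],[-30,18]])@Rb.T+[465.6,288.3];poly(np.c_[b,[60]*4],(255,0,0))
t=np.linspace(0,6.28,30);poly(np.c_[600.6+28*np.cos(t),295.8+28*np.sin(t),0*t+56],(255,0,0))
cv2.imwrite('pics/ov.png',v)
E
```

```text
[[-0.06061828 -0.99815191 -0.00426408]
 [-0.97602588  0.06016814 -0.20917284]
 [ 0.20904284 -0.00851784 -0.97786939]]
[ 535.72669044 -149.39821381    0.        ] -0.18186330805780918
tray [563.76037258   3.04558785  20.        ] [287.52407824 217.82429177]
handle [ 585.88561873 -158.62219955  216.        ] [351.83164563 189.65752428]
finger [ 494.80353298 -128.65465616  138.        ] [339.48983513 232.22408192]
pivot [ 528.75225035 -192.85344578   90.        ] [360.34803588 221.19564326]
floor 719 [-64.28000637  90.23188274  18.00395026] [ 63.07387604 244.07647461  22.99862926] [  0.50246791 161.08647338  20.25944435]
rim 219 [-39.45735873  90.59056577  37.00761533] [ 39.88612449 211.89605777  42.99951226] [ -0.46168646 159.35989849  40.0360448 ]
hi 278 [-64.03904183 -31.6464052  110.38518779] [ 38.09477498  20.99825433 169.99814731] [-11.27308338   5.79479857 140.2221264 ]
handle 311 [ 36.36309428 -44.22917815 195.08426893] [ 60.8700933   45.49616417 229.87648026] [4.85144634e+01 8.41247668e-02 2.22145617e+02]
plate 2036 [-65.31601243 -74.6044834   12.00637269] [ 65.53945909 244.88640015  16.99993684] [-5.48193284 81.29528924 14.73132547]
```

View pics/ov.png

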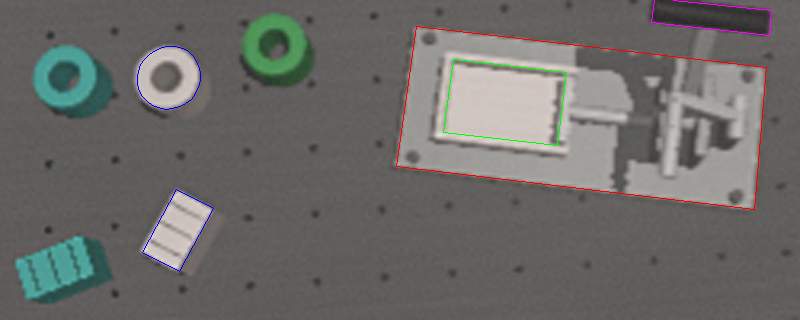

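The overlay matches the plate, tray, handle, block and sleeve outlines to about 2 mm. First move: turn the tool so its x lies along clamp y and its y along clamp x.

Request:
drive_tool --pt "0 0 0 -0.115" --pt "0 0 0 -0.115" --pt "0 0 0 -0.115" --pt "0 0 0 -0.115" --pt "0 0 0 -0.115" --pt "0 0 0 -0.115" --pt "0 0 0 -0.115" --pt "0 0 0 -0.115" --pt "0 0 0 -0.115" --pt "0 0 0 -0.121" --jaw 0 --force 40

```text
clock: 0.93
eef_pos: [144.1, -607.9, 247.9]
tcp_rot: [-3.141, -0.001, 1.394]
contact_force: [-0.4, -0.6, 0.9]
opening: 1.001
```

```bash
cat >> h.py <<'E'
from scipy.spatial.transform import Rotation as Ro
def to(X,yaw=None,s=None):
    s=s or r.sense(); R=Ro.from_euler('xyz',s['tcp_rot']).as_matrix()
    d=R.T@(np.array(X)-s['eef_pos'])/10
    print('t',round(s['clock'],2),'pos',s['eef_pos'].round(1),'rot',s['tcp_rot'].round(3),'d cm',d.round(2),'turn',None if yaw is None else round(s['tcp_rot'][2]-yaw,3),'F',s['contact_force'].round(1),'open',round(s['opening'],3))
E
python3 -c "
from h import *
to([600.6,295.8,150],1.389)"
```

```text
t 0.93 pos [ 144.1 -607.9  247.9] rot [-3.141e+00 -1.000e-03  1.394e+00] d cm [96.97 29.09  9.85] turn 0.005 F [-0.4 -0.6  0.9] open 1.001
```

Request:
drive_tool --pt "1.5 0.45 0 0" --pt "3 0.9 0 0" --pt "3 0.9 0 0" --pt "3 0.9 0 0" --pt "3 0.9 0 0" --pt "3 0.9 0 0" --pt "3 0.9 0 0" --pt "3 0.9 0 0" --pt "3 0.9 0 0" --pt "3 0.9 0 0" --pt "3 0.9 0 0" --pt "3 0.9 0 0"

```text
clock: 1.93
eef_pos: [308.6, -286.0, 248.1]
tcp_rot: [-3.141, -0.0, 1.388]
contact_force: [-0.3, -0.8, 0.5]
opening: 1.002
```

Request:
drive_tool --pt "3 0.9 0 0" --pt "3 0.9 0 0" --pt "3 0.9 0 0" --pt "3 0.9 0 0" --pt "3 0.9 0 0" --pt "3 0.9 0 0" --pt "3 0.9 0 0" --pt "3 0.9 0 0" --pt "3 0.9 0 0" --pt "3 0.9 0 0" --pt "3 0.9 0 0" --pt "3 0.9 0 0"

```text
clock: 2.93
eef_pos: [480.1, 48.5, 248.1]
tcp_rot: [-3.141, 0.0, 1.389]
contact_force: [0.1, -0.9, -1.1]
opening: 1.003
```

Request:
drive_tool --pt "3 0.9 0 0" --pt "3 0.9 0 0" --pt "3 0.9 0 0" --pt "3 0.9 0 0" --pt "3 0.9 0 0" --pt "3 0.9 0 0" --pt "3 0.9 0 0" --pt "2 0.6 0 0" --pt "0 0 2 0" --pt "0 0 2 0" --pt "0 0 1 0" --pt "0 0 0 0"

```text
clock: 3.93
eef_pos: [587.6, 259.9, 195.3]
tcp_rot: [-3.137, 0.003, 1.389]
contact_force: [-0.8, -0.9, 0.1]
opening: 1.001
```

```bash
python3 -c "
from h import *
to([600.6,295.8,42],1.389)"
```

```text
t 3.93 pos [587.6 259.9 195.3] rot [-3.137e+00  3.000e-03  1.389e+00] d cm [ 3.81  0.7  15.32] turn -0.0 F [-0.8 -0.9  0.1] open 1.001
```

Request:
drive_tool --pt "1.9 0.35 0 0" --pt "1.9 0.3 0 0" --pt "0 0 2 0" --pt "0 0 2 0" --pt "0 0 2 0" --pt "0 0 2 0" --pt "0 0 2 0" --pt "0 0 2 0" --pt "0 0 1.5 0" --pt "0 0 1 0" --pt "0 0 0.8 0" --pt "0 0 0 0"

```text
clock: 4.93
eef_pos: [602.2, 296.5, 44.4]
tcp_rot: [-3.141, 0.001, 1.389]
contact_force: [-0.2, -0.3, 1.0]
opening: 0.999
```

```bash
python3 -c "
from h import *
to([600.6,295.8,42],1.389)"
```

```text
t 4.93 pos [602.2 296.5  44.4] rot [-3.141e+00  1.000e-03  1.389e+00] d cm [-0.1  -0.15  0.24] turn -0.0 F [-0.2 -0.3  1. ] open 0.999
```

Request:
drive_tool --pt "-0.1 -0.15 0.2 0" --pt "0 0 0 0" --pt "0 0 0 0" --pt "0 0 0 0" --pt "0 0 0 0" --pt "0 0 0 0" --pt "0 0 0 0" --pt "0 0 0 0" --pt "0 0 0 0" --pt "0 0 0 0" --jaw 1 --force 40

```text
clock: 5.77
eef_pos: [601.4, 296.3, 44.6]
tcp_rot: [3.141, -0.001, 1.389]
contact_force: [-1.8, -0.6, 6.8]
opening: 0.643
```

Request:
drive_tool --pt "0 0 -0.5 0" --pt "0 0 -1 0" --pt "0 0 -2 0" --pt "0 0 -2 0" --pt "0 0 -2 0" --pt "0 0 -2 0" --pt "0 0 -1.5 0" --pt "0 0 0 0"

```text
clock: 6.43
eef_pos: [602.8, 297.0, 157.6]
tcp_rot: [3.137, -0.004, 1.389]
contact_force: [1.2, 0.2, -2.3]
opening: 0.643
```

```bash
python3 -c "
from h import *
to(np.r_[cw([0,174.5,0])[0][:2],66],1.389)
grab('wrist','w1.png')
grab('top','t1.png')
p,im,d=load('top');u=proj(p,[600,296,120])[0].astype(int);print(u)
a=im[u[1]-60:u[1]+60,u[0]-60:u[0]+100][:,:,::-1]
w=load('wrist')[1][:,:,::-1]
cv2.imwrite('pics/v1.png',np.hstack([cv2.resize(a,(400,300)),cv2.resize(w,(400,300))]))
"
```

```text
t 6.43 pos [602.8 297.  157.6] rot [ 3.137 -0.004  1.389] d cm [-27.7    1.44   9.07] turn -0.0 F [ 1.2  0.2 -2.3] open 0.643
[176 203]
```

View pics/v1.png

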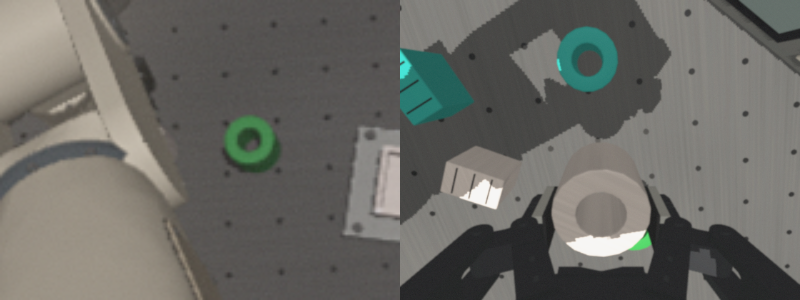

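The wrist view (right half) shows the plain sleeve held straight between the pads at (600,215), with the opening equal to 55 mm. The left half, from the top camera, is blocked by the arm. I'll carry the sleeve to the tray.

Request:
drive_tool --pt "-1.2 0.1 0 0" --pt "-2.5 0.15 0 0" --pt "-3 0.15 0 0" --pt "-3 0.15 0 0" --pt "-3 0.15 0 0" --pt "-3 0.15 0 0" --pt "-3 0.15 0 0" --pt "-3 0.15 0 0" --pt "-3 0.15 0 0" --pt "-2 0.14 0 0" --pt "-1 0 0 0" --pt "0 0 0 0"

```text
clock: 7.53
eef_pos: [563.5, 18.8, 152.1]
tcp_rot: [-3.139, 0.001, 1.386]
contact_force: [-0.1, -0.2, -3.7]
opening: 0.642
```

Request:
drive_tool --pt "0 0 1 0" --pt "0 0 1.5 0" --pt "0 0 1.5 0" --pt "0 0 1 0" --pt "0 0 0 0" --pt "0 0 0 0"

```text
clock: 8.03
eef_pos: [564.4, 21.8, 102.3]
tcp_rot: [-3.14, 0.0, 1.39]
contact_force: [0.8, 0.2, -3.3]
opening: 0.645
```

```bash
python3 -c "
from h import *
to(np.r_[cw([0,174.5,0])[0][:2],66],1.389)"
```

```text
t 8.03 pos [564.4  21.8 102.3] rot [-3.14  0.    1.39] d cm [0.09 0.28 3.63] turn 0.001 F [ 0.8  0.2 -3.3] open 0.645
```

Request:
drive_tool --pt "0.1 0.28 0 0" --pt "0 0 0.8 0" --pt "0 0 0.8 0" --pt "0 0 0.8 0" --pt "0 0 0.6 0" --pt "0 0 0.4 0" --pt "0 0 0.2 0" --pt "0 0 0 0" --pt "0 0 0 0"

```text
clock: 8.78
eef_pos: [567.9, 21.5, 67.3]
tcp_rot: [-3.141, 0.0, 1.389]
contact_force: [0.3, -0.2, -2.4]
opening: 0.643
```

```bash
python3 -c "
from h import *
to(np.r_[cw([0,174.5,0])[0][:2],64.6],1.389)"
```

```text
t 8.78 pos [567.9  21.5  67.3] rot [-3.141  0.     1.389] d cm [ 0.06 -0.07  0.27] turn -0.0 F [ 0.3 -0.2 -2.4] open 0.643
```

Force reads only the sleeve's weight, so the sleeve is inside the walls with no rim contact. I'll lower the last bit and release.

Request:
drive_tool --pt "0.05 -0.05 0.1 0" --pt "0 0 0.1 0" --pt "0 0 0.08 0" --pt "0 0 0 0" --pt "0 0 0 0"

```text
clock: 9.2
eef_pos: [567.6, 22.2, 64.6]
tcp_rot: [3.141, -0.0, 1.389]
contact_force: [-0.4, 0.4, -1.8]
opening: 0.645
```

Request:
drive_tool --pt "0 0 0 0" --pt "0 0 0 0" --pt "0 0 0 0" --pt "0 0 0 0" --pt "0 0 0 0" --pt "0 0 0 0" --pt "0 0 -1 0" --pt "0 0 -2 0" --pt "0 0 -3 0" --pt "0 0 -3 0" --pt "0 0 -2 0" --pt "0 0 0 0" --jaw 0

```text
clock: 10.2
eef_pos: [570.1, 22.3, 179.8]
tcp_rot: [3.134, -0.002, 1.389]
contact_force: [1.3, 0.2, 0.2]
opening: 1.0
```

```bash
python3 -c "
from h import *
to([465.6,288.3,160],1.049)
print((np.array([465.6,288.3])-r.sense()['eef_pos'][:2]))
p,im,d=grab('wrist','w2.png')
R,o=clampT();L=(cloud(p,d)-o)@R
z=L[...,2];m=(z>70)&(z<85)&(L[...,1]>100)&(L[...,1]<210)&(abs(L[...,0])<40)
q=L[m];print(len(q),q.min(0),q.max(0),np.median(q[:,2]), cv2.minEnclosingCircle(q[:,:2].astype(np.float32)))
"
```

```text
t 10.2 pos [570.1  22.3 179.8] rot [ 3.134e+00 -2.000e-03  1.389e+00] d cm [ 24.27 -15.11   1.91] turn 0.34 F [1.3 0.2 0.2] open 1.0
[-104.50958333  266.03819501]
3400 [-27.49486563 148.30803884  70.02299138] [ 27.68079657 203.86541781  79.38860696] 77.14233560067798 ((0.28153344988822937, 176.12908935546875), 27.990222930908203)
```

View pics/w2.png

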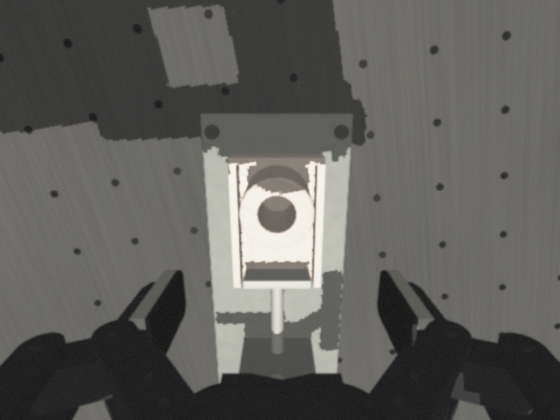

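The wrist view shows the sleeve standing in the tray at (277,215). Depth puts it at clamp (0.3, 176) with its top at 77, so it is flat. Now the block.

Request:
drive_tool --pt "0 0 0 0.114" --pt "0 0 0 0.113" --pt "0 0 0 0.113" --pt "1.3 -1.6 0 0" --pt "2.2 -2.8 0 0" --pt "2.2 -2.8 0 0" --pt "2.2 -2.8 0 0" --pt "2.2 -2.8 0 0" --pt "2.2 -2.8 0 0" --pt "2.2 -2.8 0 0" --pt "2.2 -2.8 0 0" --pt "1.2 -1.1 0 0"

```text
clock: 11.25
eef_pos: [461.0, 291.2, 173.7]
tcp_rot: [-3.14, 0.001, 1.05]
contact_force: [0.8, -1.0, 0.0]
opening: 0.999
```

Request:
drive_tool --pt "0 0 1 0" --pt "0 0 1.5 0" --pt "0 0 1.5 0" --pt "0 0 1 0" --pt "0 0 0 0" --pt "0 0 0 0"

```text
clock: 11.75
eef_pos: [463.0, 287.6, 123.6]
tcp_rot: [-3.141, 0.002, 1.048]
contact_force: [0.4, -0.0, 0.1]
opening: 0.999
```

```bash
python3 -c "
from h import *
to([465.6,288.3,44],1.049)
p,im,d=grab('wrist')
X=cloud(p,d);z=X[...,2];m=(z>55)&(z<65)&(abs(X[...,0]-465)<45)&(abs(X[...,1]-288)<45)
q=X[m];print(len(q),cv2.minAreaRect(q[:,:2].astype(np.float32)),np.median(q[:,2]))
"
```

```text
t 11.75 pos [463.  287.6 123.6] rot [-3.141e+00  2.000e-03  1.048e+00] d cm [0.21 0.19 7.96] turn -0.001 F [ 0.4 -0.   0.1] open 0.999
5562 ((466.05645751953125, 289.36767578125), (36.24787902832031, 60.044185638427734), 58.51130676269531) 61.24354123032872
```

Request:
drive_tool --pt "0.27 0.19 0 0.022" --pt "0 0 1.5 0" --pt "0 0 1.5 0" --pt "0 0 1.5 0" --pt "0 0 1.5 0" --pt "0 0 1.2 0" --pt "0 0 0.7 0" --pt "0 0 0 0"

```text
clock: 12.47
eef_pos: [466.0, 289.6, 44.5]
tcp_rot: [-3.141, 0.001, 1.026]
contact_force: [0.7, -0.7, 0.9]
opening: 1.002
```

Request:
drive_tool --pt "0 0 0 0" --pt "0 0 0 0" --pt "0 0 0 0" --pt "0 0 0 0" --pt "0 0 0 0" --pt "0 0 0 0" --pt "0 0 0 0" --pt "0 0 0 0" --jaw 1 --force 40

```text
clock: 13.13
eef_pos: [467.1, 290.3, 46.5]
tcp_rot: [3.141, -0.002, 1.027]
contact_force: [-0.4, 0.6, 7.5]
opening: 0.696
```

```bash
python3 -c "
from h import *
to([466.0,289,44],1.021)"
```

```text
t 13.13 pos [467.1 290.3  46.5] rot [ 3.141e+00 -2.000e-03  1.027e+00] d cm [-0.17 -0.02  0.25] turn 0.006 F [-0.4  0.6  7.5] open 0.696
```

Request:
drive_tool --pt "0 0 -0.5 0" --pt "0 0 -1 0" --pt "0 0 -2 0" --pt "0 0 -2 0" --pt "0 0 -2 0" --pt "0 0 -2 0" --pt "0 0 -1 0" --pt "0 0 0 -0.09" --pt "0 0 0 -0.09" --pt "0 0 0 -0.09" --pt "0 0 0 -0.092" --pt "0 0 0 0"

```text
clock: 14.13
eef_pos: [466.0, 289.7, 150.4]
tcp_rot: [-3.141, 0.0, 1.393]
contact_force: [0.1, 0.3, -3.6]
opening: 0.698
```

```bash
python3 -c "
from h import *
to(np.r_[cw([0.3,126.3,0])[0][:2],66.5],1.389)"
```

```text
t 14.13 pos [466.  289.7 150.4] rot [-3.141  0.     1.393] d cm [-29.35  14.72   8.4 ] turn 0.004 F [ 0.1  0.3 -3.6] open 0.698
```

Request:
drive_tool --pt "-1.2 0.6 0 0.004" --pt "-2.8 1.4 0 0" --pt "-2.8 1.4 0 0" --pt "-2.8 1.4 0 0" --pt "-2.8 1.4 0 0" --pt "-2.8 1.4 0 0" --pt "-2.8 1.4 0 0" --pt "-2.8 1.4 0 0" --pt "-2.8 1.4 0 0" --pt "-2.8 1.4 0 0" --pt "-1.8 0.9 0 0" --pt "-1.15 0.62 0 0"

```text
clock: 15.13
eef_pos: [556.9, -28.6, 150.4]
tcp_rot: [-3.142, 0.001, 1.38]
contact_force: [0.3, -0.4, -3.1]
opening: 0.698
```

Request:
drive_tool --pt "0 0 0.5 0" --pt "0 0 0.5 0" --pt "0 0 0 0" --pt "0 0 0 0" --pt "0 0 0 0"

```text
clock: 15.55
eef_pos: [556.5, -24.8, 140.3]
tcp_rot: [-3.141, -0.0, 1.386]
contact_force: [0.4, 0.2, -3.3]
opening: 0.697
```

```bash
python3 -c "
from h import *
to(np.r_[cw([0.3,126.3,0])[0][:2],66.5],1.389)
p,im,d=grab('wrist')
R,o=clampT();L=(cloud(p,d)-o)@R
z=L[...,2]
def f(zl,zh):
  m=(z>zl)&(z<zh)&(L[...,1]>80)&(L[...,1]<212)&(abs(L[...,0])<40);q=L[m];print(len(q),q.min(0),q.max(0),q.mean(0),cv2.minAreaRect(q[:,:2].astype(np.float32)))
f(135,162);f(70,85)
"
```

```text
t 15.55 pos [556.5 -24.8 140.3] rot [-3.141 -0.     1.386] d cm [-0.    0.25  7.38] turn -0.003 F [ 0.4  0.2 -3.3] open 0.697
16603 [-38.47863773 106.86739508 135.00753465] [ 39.99976328 144.02029244 161.99701918] [ -1.36723732 129.99648955 153.157709  ] ((0.7066841125488281, 125.56175231933594), (37.10268020629883, 78.50639343261719), 89.62276458740234)
5609 [-27.53829282 148.59636015  70.08695722] [ 27.75469928 203.34836114  79.5542101 ] [  0.26786882 177.15539487  77.01076818] ((0.10993766784667969, 175.96820068359375), (54.717098236083984, 55.30240249633789), 89.68833923339844)
```

The block spans y 107–144, between the jaw plate (104.5) and the sleeve (148.3). I'll correct 2.5 mm in x and lower it.

Request:
drive_tool --pt "0.03 0.25 0 0" --pt "0 0 1 0" --pt "0 0 1.2 0" --pt "0 0 1.2 0" --pt "0 0 1.2 0" --pt "0 0 1.0 0" --pt "0 0 0.8 0" --pt "0 0 0.5 0" --pt "0 0 0 0" --pt "0 0 0 0"

```text
clock: 16.43
eef_pos: [559.3, -25.9, 71.2]
tcp_rot: [-3.141, 0.0, 1.385]
contact_force: [-0.1, 0.8, -2.7]
opening: 0.698
```

```bash
python3 -c "
from h import *
to(np.r_[cw([0.3,126.3,0])[0][:2],66.5],1.389)"
```

```text
t 16.43 pos [559.3 -25.9  71.2] rot [-3.141  0.     1.385] d cm [ 0.06 -0.06  0.47] turn -0.004 F [-0.1  0.8 -2.7] open 0.698
```

Request:
drive_tool --pt "0.03 -0.03 0.2 0" --pt "0 0 0.15 0" --pt "0 0 0.12 0" --pt "0 0 0.08 0" --pt "0 0 0 0" --pt "0 0 0 0"

```text
clock: 16.93
eef_pos: [559.3, -25.6, 66.5]
tcp_rot: [3.141, -0.0, 1.385]
contact_force: [-1.7, -0.5, 3.2]
opening: 0.694
```

Request:
drive_tool --pt "0 0 0 0" --pt "0 0 0 0" --pt "0 0 0 0" --pt "0 0 0 0" --pt "0 0 0 0" --pt "0 0 0 0" --pt "0 0 -1 0" --pt "0 0 -2 0" --pt "0 0 -3 0" --pt "0 0 -3 0" --pt "0 0 -2 0" --pt "0 0 0 0" --jaw 0

```text
clock: 17.93
eef_pos: [561.7, -25.7, 181.2]
tcp_rot: [3.134, -0.001, 1.385]
contact_force: [0.8, -0.1, 0.8]
opening: 1.0
```

```bash
python3 -c "
from h import *
to(cw([-44,13,138])[0],1.389)
p,im,d=grab('wrist','w3.png')
R,o=clampT();L=(cloud(p,d)-o)@R
z=L[...,2]
def f(yl,yh):
  m=(z>60)&(z<90)&(L[...,1]>yl)&(L[...,1]<yh)&(abs(L[...,0])<40);q=L[m];print(len(q),q.min(0),q.max(0),np.median(q[:,2]),cv2.minAreaRect(q[:,:2].astype(np.float32)))
f(98,146);f(148,212)
"
```

```text
t 17.93 pos [561.7 -25.7 181.2] rot [ 3.134e+00 -1.000e-03  1.385e+00] d cm [-11.36  -4.71   4.27] turn -0.004 F [ 0.8 -0.1  0.8] open 1.0
4342 [-29.28210561 107.13751038  60.03169771] [ 30.88967442 143.0895258   83.39862137] 81.19898681672134 ((0.7786197662353516, 125.15614318847656), (35.875301361083984, 60.06439208984375), 89.7107925415039)
3992 [-27.25406062 148.53776095  60.12906394] [ 27.65821184 203.31762034  79.78717314] 77.09022951651617 ((0.2014636993408203, 175.92835998535156), (54.911617279052734, 54.77996063232422), 0.010203957557678223)
```

View pics/w3.png

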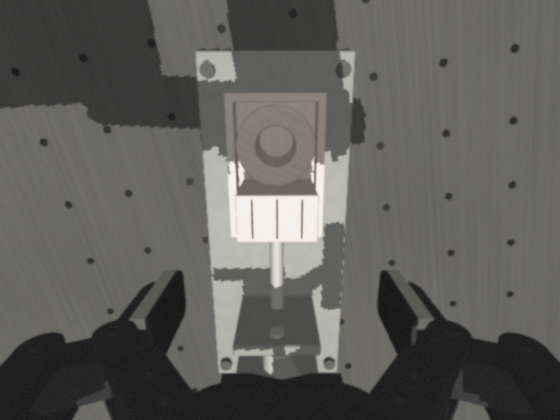

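Both parts stand in the tray: block at (277,218) in the image, clamp (0.8, 125), top 81; sleeve at (275,142), clamp (0.2, 176), top 77. The tops match the earlier camera bias, so both are flat. Now the catch: shut fingers on the +y side of the bar, at about x = -58.

Request:
drive_tool --pt "0 -2 0 0" --pt "0 -2.1 0 0" --pt "0 -2 0 0" --pt "-2 0 0 0" --pt "-2 0 0 0" --pt "-2 0 0 0" --pt "-1.6 0 0 0" --pt "0 0 1 0" --pt "0 0 1.5 0" --pt "0 0 1.2 0" --pt "0 0 0 0" --pt "0 0 0 0" --jaw 1

```text
clock: 18.98
eef_pos: [484.2, -88.4, 137.8]
tcp_rot: [-3.139, -0.0, 1.385]
contact_force: [-0.0, 1.0, -0.6]
opening: -0.001
```

```bash
python3 -c "
from h import *
to(cw([-58,13,140])[0],1.389)
grab('scene','s3.png');p,im,d=load('scene');c=im[170:320,180:380,::-1];cv2.imwrite('pics/s3c.png',cv2.resize(c,(800,600),interpolation=cv2.INTER_CUBIC))"
```

```text
t 18.98 pos [484.2 -88.4 137.8] rot [-3.139 -0.     1.385] d cm [-3.77  0.39 -0.22] turn -0.004 F [-0.   1.  -0.6] open -0.001
```

View pics/s3c.png

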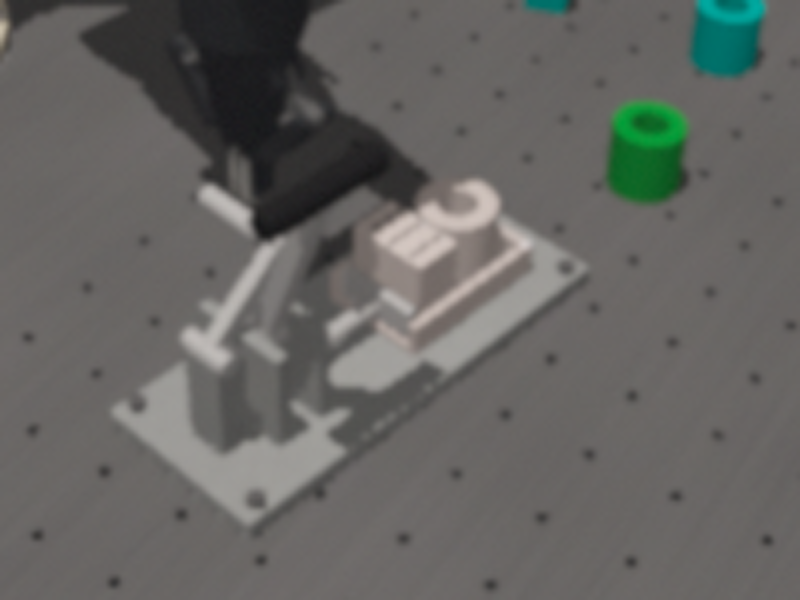

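The scene crop shows the block and sleeve in the tray, at crop (415,255) and (460,210). The bar's free end is at (230,210) and the shut fingers stand just behind it on the tray side. I'll push it towards -y.

Request:
drive_tool --pt "-0.8 0.3 0 0" --pt "-0.8 0 0 0" --pt "-0.8 0 0 0" --pt "-0.8 0 0 0" --pt "-0.8 0 0 0" --pt "-0.8 0 0 0" --pt "-0.8 0 0 0" --pt "-0.8 0 0 0" --pt "-0.8 0 0 0" --pt "-0.8 0 0 0" --pt "-0.8 0 0 0" --pt "0 0 0 0"

```text
clock: 20.03
eef_pos: [471.5, -177.4, 138.9]
tcp_rot: [-3.141, 0.0, 1.384]
contact_force: [0.8, 0.3, -0.3]
opening: 0.004
```

Request:
drive_tool --pt "-0.8 0 0 0" --pt "-0.8 0 0 0" --pt "-0.8 0 0 0" --pt "-0.8 0 0 0" --pt "-0.6 0 0 0" --pt "-0.4 0 0 0" --pt "0 0 0 0" --pt "0 0 0 0"

```text
clock: 20.7
eef_pos: [464.0, -217.6, 139.0]
tcp_rot: [3.141, 0.0, 1.384]
contact_force: [0.9, 0.6, -0.2]
opening: 0.003
```

```bash
python3 -c "
from h import *
to(cw([-58,-83,140])[0],1.389)
p,im,d=grab('scene','s4.png')
R,o=clampT();L=(cloud(p,d)-o)@R
z=L[...,2];m=(z>120)&(z<180)&(L[...,0]<-15)&(L[...,0]>-66)&(abs(L[...,1]+80)<50);q=L[m];print(len(q),q.min(0),q.max(0),q.mean(0))
c=im[170:320,130:330,::-1];cv2.imwrite('pics/s4c.png',cv2.resize(c,(800,600),interpolation=cv2.INTER_CUBIC))"
```

```text
t 20.7 pos [ 464.  -217.6  139. ] rot [3.141 0.    1.384] d cm [-0.3   0.02 -0.1 ] turn -0.005 F [ 0.9  0.6 -0.2] open 0.003
261 [ -65.52184662 -105.93614063  122.26239508] [-16.16087136 -70.7523345  179.79386642] [-44.19682734 -91.89245092 152.68109071]
```

View pics/s4c.png

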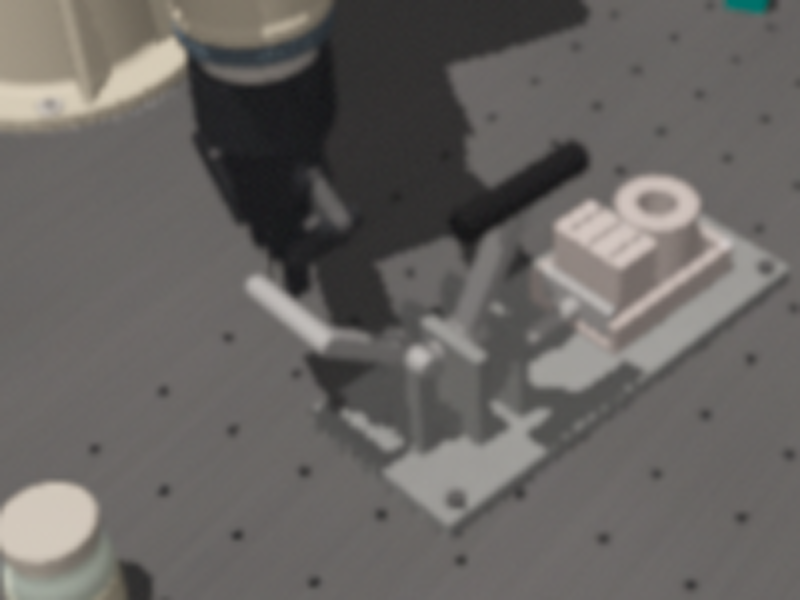

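The bar now lies over on the -y side, with its free end at crop (260,285). Its outer edge at y = -106 means the catch is practically at its stop. The lever is still at rest and the parts are in the tray. Next: a small extra nudge, then up and over to the handle.

Request:
drive_tool --pt "-0.3 0 0 0" --pt "0 0 0 0" --pt "0.8 0 -1 0" --pt "0.5 0 -2.5 0" --pt "0 0 -3 0" --pt "0 0 -3 0" --pt "0 0 -2.5 0" --pt "0 0 -0.5 0" --pt "0 0 0 0" --pt "0 0 0 0"

```text
clock: 21.58
eef_pos: [465.7, -207.1, 264.0]
tcp_rot: [3.141, 0.0, 1.385]
contact_force: [-0.3, -0.3, 0.8]
opening: -0.002
```

```bash
python3 -c "
from h import *
to(cw([51,27,214])[0],1.389)"
```

```text
t 21.58 pos [ 465.7 -207.1  264. ] rot [3.141 0.    1.385] d cm [ 9.69 10.9   5.  ] turn -0.004 F [-0.3 -0.3  0.8] open -0.002
```

Request:
drive_tool --pt "1 1 0 0" --pt "2 2 0 0" --pt "2 2.3 0 0" --pt "2 2.3 0 0" --pt "1.7 2.3 0 0" --pt "1 1 0 0" --pt "0 0 0 0" --pt "0 0 0 0" --jaw 0.3

```text
clock: 22.25
eef_pos: [590.4, -131.6, 262.4]
tcp_rot: [-3.139, 0.0, 1.386]
contact_force: [-1.0, -0.5, 0.7]
opening: 0.694
```

```bash
python3 -c "
from h import *
to(cw([51,27,214])[0],1.389)"
```

```text
t 22.25 pos [ 590.4 -131.6  262.4] rot [-3.139  0.     1.386] d cm [-0.04  0.06  4.84] turn -0.003 F [-1.  -0.5  0.7] open 0.694
```

Request:
drive_tool --pt "0 0.05 1 0" --pt "0 0 1.3 0" --pt "0 0 1.3 0" --pt "0 0 0.8 0" --pt "0 0 0.4 0" --pt "0 0 0 0"

```text
clock: 22.75
eef_pos: [590.3, -132.7, 214.8]
tcp_rot: [-3.14, 0.0, 1.384]
contact_force: [-0.4, -0.6, -0.1]
opening: 0.699
```

Request:
drive_tool --pt "0 0 0 0" --pt "0 0 0 0" --pt "0 0 0 0" --pt "0 0 0 0" --pt "0 0 0 0" --pt "0 0 0 0" --pt "0 0 0 0" --pt "0 0 0 0" --jaw 1 --force 40

```text
clock: 23.42
eef_pos: [591.4, -132.4, 216.8]
tcp_rot: [3.141, 0.0, 1.385]
contact_force: [-2.7, 0.2, 5.6]
opening: 0.218
```

```bash
python3 -c "
from h import *
to(cw([-65,27,210])[0],1.389)
for a in np.arange(.35,-.46,-.1): print(round(a,2),(150*np.sin(a)).round(1),(75+150*np.cos(a)).round(1))"
```

```text
t 23.42 pos [ 591.4 -132.4  216.8] rot [3.141 0.    1.385] d cm [ -0.02 -11.67   0.67] turn -0.004 F [-2.7  0.2  5.6] open 0.218
0.35 51.4 215.9
0.25 37.1 220.3
0.15 22.4 223.3
0.05 7.5 224.8
-0.05 -7.5 224.8
-0.15 -22.4 223.3
-0.25 -37.1 220.3
-0.35 -51.4 215.9
-0.45 -65.2 210.1
```

The handle is gripped (18.5 mm opening). Pulling along the arc now.

Request:
drive_tool --pt "0 -0.7 -0.24 0" --pt "0 -0.72 -0.2 0" --pt "0 -0.73 -0.16 0" --pt "0 -0.74 -0.14 0" --pt "0 -0.75 -0.09 0" --pt "0 -0.75 -0.06 0" --pt "0 -0.75 0 0" --pt "0 -0.75 0 0" --pt "0 -0.75 0.06 0" --pt "0 -0.74 0.09 0" --pt "0 -0.74 0.14 0" --pt "0 -0.73 0.16 0"

```text
clock: 24.42
eef_pos: [507.9, -116.9, 222.7]
tcp_rot: [3.131, 0.001, 1.385]
contact_force: [9.2, -2.2, 5.3]
opening: 0.216
```

Request:
drive_tool --pt "0 -0.72 0.2 0" --pt "0 -0.71 0.24 0" --pt "0 -0.7 0.28 0" --pt "0 -0.68 0.3 0" --pt "0 -0.2 0.1 0" --pt "0 0 0 0" --pt "0 0 0 0" --pt "0 0 0 0"

```text
clock: 25.08
eef_pos: [478.0, -111.2, 211.2]
tcp_rot: [3.133, 0.001, 1.385]
contact_force: [7.0, -2.3, 5.5]
opening: 0.218
```

```bash
python3 -c "
from h import *
to(cw([-65,27,208])[0],1.389)
p,im,d=grab('scene','s5.png')
R,o=clampT();L=(cloud(p,d)-o)@R
z=L[...,2];m=(z>190)&(z<226)&(abs(L[...,1])<10)&(L[...,0]<0)&(L[...,0]>-100);q=L[m]; print(len(q),q.min(0),q.max(0),q.mean(0))
c=im[170:320,130:330,::-1];cv2.imwrite('pics/s5c.png',cv2.resize(c,(800,600),interpolation=cv2.INTER_CUBIC))"
```

```text
t 25.08 pos [ 478.  -111.2  211.2] rot [3.133e+00 1.000e-03 1.385e+00] d cm [-0.01 -0.14  0.32] turn -0.004 F [ 7.  -2.3  5.5] open 0.218
123 [-68.33946889  -9.65501644 190.02431953] [-43.34081541   9.83897208 222.31627988] [-5.37437999e+01 -2.42084397e-02  2.07369469e+02]
```

View pics/s5c.png

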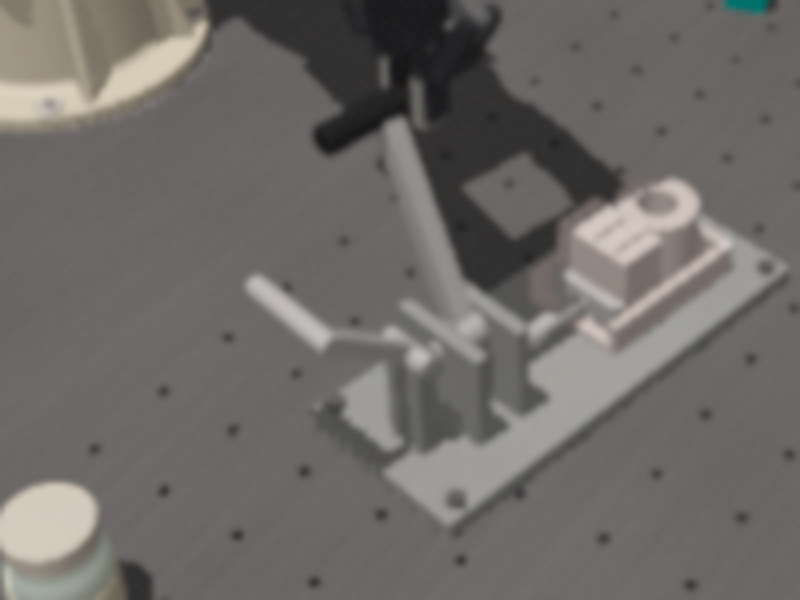

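The lever is pulled over (black bar at crop (370,115)), the catch lies over at (290,310), and both parts stand in the tray. The TCP is about 1.4 mm short of the nominal stop, so I'll pull a little more to press against it.

Request:
drive_tool --pt "0 -0.2 0.08 0" --pt "0 -0.2 0.08 0" --pt "0 -0.1 0.04 0" --pt "0 0 0 0" --pt "0 0 0 0" --pt "0 0 0 0"

```text
clock: 25.63
eef_pos: [475.9, -110.8, 210.2]
tcp_rot: [3.127, 0.001, 1.385]
contact_force: [15.0, -3.7, 4.5]
opening: 0.216
```

```bash
python3 -c "
from h import *
to(cw([-65,27,208])[0],1.389)
R,o=clampT()
p,im,d=grab('scene')
L=(cloud(p,d)-o)@R;z=L[...,2]
def f(n,zl,zh,x0,x1,y0,y1):
  m=(z>zl)&(z<zh)&(L[...,0]>x0)&(L[...,0]<x1)&(L[...,1]>y0)&(L[...,1]<y1);q=L[m];print(n,len(q),q.min(0).round(1),q.max(0).round(1),np.median(q,0).round(1))
f('block top',77,84,-36,36,100,147);f('sleeve top',73,79,-36,36,148,212);f('bar',120,170,-66,-25,-120,-60);f('handle',195,225,-100,-20,-45,-8)"
```

```text
t 25.63 pos [ 475.9 -110.8  210.2] rot [3.127e+00 1.000e-03 1.385e+00] d cm [-0.01  0.08  0.22] turn -0.004 F [15.  -3.7  4.5] open 0.216
block top 213 [-28.2 110.5  77. ] [ 33.7 146.9  82.5] [  4.2 128.8  79.4]
sleeve top 160 [-24.6 148.3  73. ] [ 30.1 205.2  78.7] [  4.6 174.5  75.3]
bar 68 [ -63.  -106.2  136.8] [-25.7 -94.1 148.4] [ -42.8 -103.4  144. ]
handle 142 [-70.6 -43.6 203.2] [-52.2  -8.5 221.2] [-58.2 -29.  215.3]
```

The pull rose to 15 N while the tool moved only 2 mm, so the lever is on its stop. The bar edge is at y = -106 and the parts are flat. Handing in.

```bash
python3 -c "
from h import *
print(job.sign_off()); s=r.sense();print(s['clock'],s['contact_force'],s['eef_pos'],s['opening'])"
```

```text
the job is handed in; nothing more can be done
None
the job is handed in; nothing more can be done
```

The job is handed in, with the gripper still holding the lever at its stop. It took about 25.7 s of the 72 s allowed, and no verdict was reported.

- **Block and sleeve:** both stand upright side by side in the tray. Their tops were measured at 79 mm (block) and 75 mm (sleeve), against nominal 80 and 76 mm.
- **Catch:** I flipped it only after both parts were in the tray. It is about at its stop: the outer edge of the finger bar is at y = -106 mm (about 1.7 rad).
- **Lever:** I gripped the handle and pulled along its arc. On the last pull the force rose to 15 N, more than the 9 N spring alone, while the tool barely moved. The jaw plate had also pushed the block's near face to y = 110.5 mm, which matches the plate's full 6 mm travel.
- **Jar and stepped plate:** the arm never went near either; I did not re-measure their positions at the end.

No check failed. The only disagreement was between cameras: the scene camera reads x about 4 mm higher than the wrist camera, mostly a viewing-angle effect and well within the ±20 mm tolerance.

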